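Put the check weights away after the balance check

ROBOT

A 6-joint arm with a two-finger parallel gripper is mounted at the origin on a cart in front of the work surface, level with it; the furniture and walls round the work are solid. World frame = base frame: x ahead of the robot, y to its left, z up, the work surface at z = 0. Lengths are in m, angles in rad, forces in N, time in s.
With the tool pointing down it reaches from about 0.3 to 0.85 m from the base axis. Payload 5.4 kg.
Tool frame: the origin (TCP) lies between the finger pads; the fingertips stand ahead of it and the grasp point (between the pads) lies 5 mm behind it (env.finger_overhang is the z of the fingertips in the tool frame, in m); z points along the fingers, y is the line along which they close (so a half turn about z gives the same grasp; the last joint's range is limited). The gripper opens to 85 mm and grips with 20 to 120 N. Pads are 22 mm wide; open, the fingers measure 114 mm over their backs; the gripper's body (76 mm by 85 mm) begins 54 mm behind the grasp point. The pads swing forward as they close: fully open they stand 13 mm farther back than shut.
Start: joints at [0.979, 0.158, 1.597, -0, 1.386, -0.21], TCP at [0.214, 0.534, 0.245] pointing down, gripper open.
Joint ranges: [-2.91, 2.91], [-0.94, 2.29], [0.18, 2.7], [-1.29, 4.43], [0.17, 2.64], [-3, 3]. Speed limits (rad/s): [2.57, 2.57, 3.14, 3.14, 3.14, 3.14].

INTERFACE

Orientations are given as a 3x3 rotation matrix whose columns are the frame's x, y, z axes.
In Python, from rig import status, optics, ticket, env gives the robot as it stands. The module is installed in compiled form; this text tells all that it offers.
- The arm moves only by the tool advance, called after "Request:" as name(argument=value, ...), one argument or row to a line, values as JSON. Schema: {"type":"object","properties":{"steps":{"type":"array","items":{"type":"array","items":{"type":"array","items":{"type":"number"},"minItems":7,"maxItems":7},"minItems":1,"maxItems":12},"minItems":1,"maxItems":1},"only":{"type":"string"},"quiet":{"type":"boolean"},"lines":{"type":"string"}},"required":["steps"],"additionalProperties":false}. steps is a list that holds a single list of rows (three levels of brackets), with 1 to 12 rows, each of 7 numbers: dx, dy, dz in a scale on which 1.0 is 0.5 m, then a rotation vector rx, ry, rz in fractions of the full range, 1 being 60 degrees, then the opening from 0.0 (shut) to 1.0 (fully open); each row is the pose to reach, as a shift and turn from the pose commanded when the call began, along the tool's axes at that moment; what a row does not reach only later rows make up. A row lasts 1/10 s, in which the tool goes at most 0.05 m and 0.15 rad, less where a joint would pass 70% of its speed; a pose out of reach is approached as far as the arm can. The fingers move at their own pace and stop on an object; the grip force is fixed at half the most. Time passes only in rows, so rows that do not move let the fingers close. The tool returns the time, the measured TCP pose, the force, the opening and the grip force at its end. only (a regular expression) keeps the lines of the reply that match it, lines (a string "A,B") keeps lines A to B, and quiet returns only ok. Input that does not fit is refused with a message, and nothing moves.
- status.observe(): the state, without advancing time (a new reading comes with each control period).
- optics.capture(name): name is "scene" or "top" or "wrist"; returns a dict with "image" (384x512x3 uint8, red, green, blue), "depth" (384x512 float32, m along the optical axis (not along the pixel's ray), 0 where there is no reading), "fx", "fy", "cx", "cy" (pixels), "xyz" and "rotation" of the camera in the world; the wrist camera has in their place "T_tool_cam" (4x4, takes a point from camera to tool coordinates, whose origin is the TCP and whose axes are the flange's). Camera axes: x right, y up, looking along -z (the intrinsics and any distortion apply to the point x, -y, -z); pixel columns grow to the right and rows downward; lengths in m; the calibration is good to about 2 mm. A picture is of the moment at which its call begins: read the wrist's pose just before it.
- ticket.job_done(): hands the job in; it is judged then, once.
The state is a dict: "clock": time; "q": joint angles; "joint_velocities": joint speeds; "joint_efforts": joint torques, N m; "tool_pos": TCP position; "orientation": TCP orientation; "contact_force": force on the tool from outside, world axes, zero at the start; "ft_torque": the same for the moment, N m; "grip_width": opening from 0.0 (shut) to 1.0 (fully open); "finger_force": force on a finger pad.
Only numpy, scipy, OpenCV 4.12 (cv2) and the standard library are available. Lean on these libraries where they do the work, as an engineer would, in place of code of your own. Each camera call takes 0.05 s, during which the arm holds its last target. There are 200 camera calls.

TASK

The morning check of the balance is done and its four brass check weights are still stacked on the pan. Take the stack apart from the top, one weight at a time, smallest first, and set each down flat in its own fitted well in the wooden blocks of the tray: the smallest weight in the smallest well and so on up to the largest. Set the weights down, do not drop or tip them, and leave the glass beaker alone.

Things in the scene. Friction and masses are not known exactly. Their poses are not given: they have to be found in the camera images.
- balance: Bench balance, fixed, 262 x 198 x 66 mm, display at its front (its -x). Origin: centre of its underside, on the bench. Its flat dark pan is 66 mm above the bench, 158 x 186 mm, centred 43 mm behind the origin (its +x). The four brass weights stand in one stack, largest lowest, near the middle of the pan.
- weight_a: The smallest of four flat round brass weights, 50 g, 24 mm across, 13 mm high, top of the stack. On its top a 14 mm boss, 3 mm high, fits loosely (2 mm all round) in a recess under the weight above: lift straight up. Origin: centre of its underside, z up. Grip across its diameter, fingertips 7 to 8 mm above its underside, to clear the block when set down.
- weight_b: The second smallest of four flat round brass weights, 100 g, 32 mm across, 15 mm high, second from the top. On its top a 14 mm boss, 3 mm high, fits loosely (2 mm all round) in a recess under the weight above: lift straight up. Origin: centre of its underside, z up. Grip across its diameter, fingertips 7 to 8 mm above its underside, to clear the block when set down.
- weight_c: The second largest of four flat round brass weights, 200 g, 42 mm across, 17 mm high, third from the top. On its top a 14 mm boss, 3 mm high, fits loosely (2 mm all round) in a recess under the weight above: lift straight up. Origin: centre of its underside, z up. Grip across its diameter, fingertips 7 to 8 mm above its underside, to clear the block when set down.
- weight_d: The largest of four flat round brass weights, 500 g, 60 mm across, 21 mm high, bottom of the stack. On its top a 14 mm boss, 3 mm high, fits loosely (2 mm all round) in a recess under the weight above: lift straight up. Origin: centre of its underside, z up. Grip across its diameter, fingertips 7 to 8 mm above its underside, to clear the block when set down.
- block_a: Wooden block with the smallest of four round wells, for the 24 mm weight; 92 x 92 x 20 mm, fixed, one of four lying 2 x 2 (94 mm apart, order varies) in a dark steel tray. Origin: centre of its underside, axes along its edges. Well central, 7 mm deep, felt floor 13 mm above the origin, 30 mm across there, flaring to 40 mm at the top.
- block_b: Wooden block with the second smallest of four round wells, for the 32 mm weight; 92 x 92 x 20 mm, fixed, one of four lying 2 x 2 (94 mm apart, order varies) in a dark steel tray. Origin: centre of its underside, axes along its edges. Well central, 7 mm deep, felt floor 13 mm above the origin, 38 mm across there, flaring to 48 mm at the top.
- block_c: Wooden block with the second largest of four round wells, for the 42 mm weight; 92 x 92 x 20 mm, fixed, one of four lying 2 x 2 (94 mm apart, order varies) in a dark steel tray. Origin: centre of its underside, axes along its edges. Well central, 7 mm deep, felt floor 13 mm above the origin, 48 mm across there, flaring to 58 mm at the top.
- block_d: Wooden block with the largest of four round wells, for the 60 mm weight; 92 x 92 x 20 mm, fixed, one of four lying 2 x 2 (94 mm apart, order varies) in a dark steel tray. Origin: centre of its underside, axes along its edges. Well central, 7 mm deep, felt floor 13 mm above the origin, 66 mm across there, flaring to 76 mm at the top.
- beaker: Empty glass beaker, 71 mm across, 88 mm high, loose, behind the work. Origin: centre of its underside. Not to be touched.

How it is judged:
By the outcome, as a careful person would: the job done as asked, in the order asked, and still so for the second after the job is handed in, with the robot touching nothing.
It also fails if it takes over 99 s, if anything falls off the work surface, if the arm or the gripper's body presses on something with over 40 N, if the wrist force passes 120 N, or if a joint passes its speed limit or range.

## Working session

There is one attempt and no reset: what is moved stays moved. The work goes in short steps, Python scripts to look and compute and a tool call to move; the robot and the scene stay as the last step left them, time stands still between calls to the robot, and variables do not carry over. Pictures are saved under pics/ and viewed, at most 14 in all, crops included, and the job is handed in when it is done.

```bash
mkdir -p pics
```

Create h.py:
```python
from rig import status, optics, ticket, env
import numpy as np, cv2
def cap(n):
    s=status.observe(); c=optics.capture(n)
    if n=="wrist":
        T=np.eye(4);T[:3,:3]=np.array(s["orientation"]).reshape(3,3);T[:3,3]=s["tool_pos"]
        T=T@np.array(c["T_tool_cam"]); c["xyz"]=T[:3,3]; c["rotation"]=T[:3,:3]
    c["xyz"]=np.array(c["xyz"]); c["rotation"]=np.array(c["rotation"]).reshape(3,3)
    return c
def ray(c,u,v,z):
    u=np.asarray(u,float);v=np.asarray(v,float)
    d=np.stack([(u-c["cx"])/c["fx"],-(v-c["cy"])/c["fy"],-np.ones_like(u)],-1)@c["rotation"].T
    t=(z-c["xyz"][2])/d[...,2]
    return c["xyz"]+t[...,None]*d
def save(c,n,crop=None,s=1):
    im=c["image"][:,:,::-1]
    if crop: im=im[crop[1]:crop[3],crop[0]:crop[2]]
    cv2.imwrite("pics/"+n+".png",cv2.resize(im,None,fx=s,fy=s))
```

Run:
```python
from h import *
import pickle
s=status.observe(); print(s, env.finger_overhang)
for n in("scene","top","wrist"):
    c=cap(n); save(c,n+"0",None,1.5); print(n,{k:v for k,v in c.items() if k not in("image","depth")}); pickle.dump(c,open(n+".pkl","wb"))
```

```text
{'clock': 0.0, 'q': array([ 9.78869543e-01,  1.59063295e-01,  1.59822416e+00,  2.31917128e-05,
        1.38616753e+00, -2.10101938e-01]), 'joint_velocities': array([-1.02299347e-03, -2.60773387e-04, -8.88441317e-04,  2.47275936e-05,
        1.19963514e-04,  1.74815517e-03]), 'joint_efforts': array([-9.69254579e-04, -3.96002591e+01, -3.31428945e+01, -2.37995437e-04,
        8.41877481e-03, -3.88286011e-06]), 'tool_pos': array([0.21394823, 0.53311116, 0.24431289]), 'orientation': array([[-9.27984405e-01,  3.72617531e-01, -1.05802825e-03],
       [ 3.72618806e-01,  9.27983230e-01, -1.53276893e-03],
       [ 4.10695904e-04, -1.81662689e-03, -9.99998266e-01]]), 'contact_force': array([-0.66128378, -0.23575221,  0.14564847]), 'ft_torque': array([ 0.03471993, -0.03559474,  0.05345005]), 'finger_force': 0.0, 'grip_width': 1.0010574950319002} 0.014
scene {'fx': 431.59448998514756, 'fy': 431.59448998514756, 'cx': 248.13323188281868, 'cy': 195.99620769667584, 'xyz': array([-0.01105734, -0.17019478,  0.74613581]), 'rotation': array([[ 0.48682735,  0.61092667, -0.62431381],
       [-0.87324613,  
[... 370 characters left out ...]
9153323,  0.98142805]])}
wrist {'fx': 342.75498530337757, 'fy': 342.75498530337757, 'cx': 259.8559818082149, 'cy': 191.42716017270035, 'T_tool_cam': array([[-7.12163133e-04,  9.57366153e-01,  2.88876342e-01,
         7.34024981e-02],
       [ 9.99999619e-01,  5.36118354e-04,  6.88534387e-04,
        -4.35159758e-04],
       [ 5.04307609e-04,  2.88876723e-01, -9.57366171e-01,
        -1.28364856e-01],
       [ 0.00000000e+00,  0.00000000e+00,  0.00000000e+00,
         1.00000000e+00]]), 'xyz': array([0.14579335, 0.56027769, 0.37276633]), 'rotation': array([[ 0.37324705, -0.88851723, -0.26687781],
       [ 0.92772927,  0.35677329,  0.10968688],
       [-0.00224381, -0.28853066,  0.95746803]])}
```

View pics/top0.png

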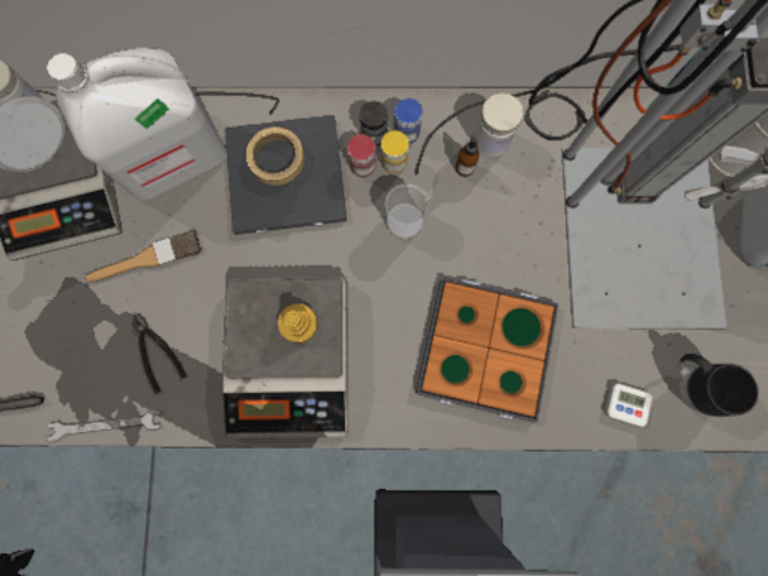

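View pics/scene0.png

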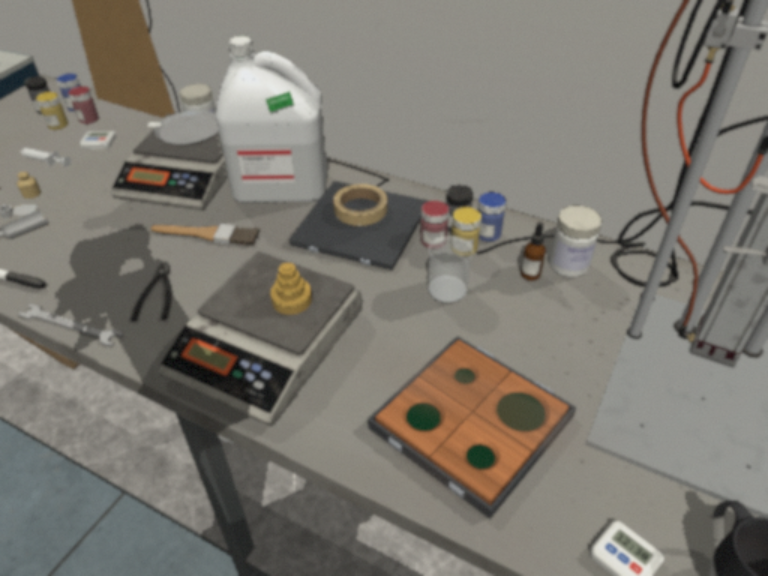

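Top view: stack at (297,322) in the 1.5× picture. Wells: a (466,315), d (521,327), c (455,369), b (511,382), with the beaker at (405,210). The scene view agrees. Next I measure these.

Add to h.py:
```python
def green(c,minA=60):
    h=cv2.cvtColor(c["image"],cv2.COLOR_RGB2HSV)
    m=cv2.inRange(h,(40,60,10),(95,255,110))
    m=cv2.morphologyEx(m,cv2.MORPH_CLOSE,np.ones((3,3)))
    return [k for k in cv2.findContours(m,0,cv2.CHAIN_APPROX_NONE)[0] if cv2.contourArea(k)>minA]
def brass(c,minA=60):
    h=cv2.cvtColor(c["image"],cv2.COLOR_RGB2HSV)
    m=cv2.inRange(h,(16,110,70),(32,255,255))
    m=cv2.morphologyEx(m,cv2.MORPH_CLOSE,np.ones((3,3)))
    return [k for k in cv2.findContours(m,0,cv2.CHAIN_APPROX_NONE)[0] if cv2.contourArea(k)>minA]
def circ(c,k,z):
    "world-plane ellipse fit of contour: centre, diameters"
    p=ray(c,k[:,0,0],k[:,0,1],z)[:,:2]
    e=cv2.fitEllipse((p*1000).astype(np.float32))
    return np.round(e[0],1),np.round(e[1],1)
def med(c,k):
    m=np.zeros(c["depth"].shape,np.uint8);cv2.drawContours(m,[k],-1,1,-1)
    v,u=np.nonzero(m*(c["depth"]>0)); d=c["depth"][v,u]
    p=np.stack([(u-c["cx"])/c["fx"]*d,-(v-c["cy"])/c["fy"]*d,-d],-1)@c["rotation"].T+c["xyz"]
    return p
```

Run:
```python
from h import *
import pickle
for n in("top","scene"):
    c=pickle.load(open(n+".pkl","rb"))
    for f,z in((green,.016),(brass,.08)):
        for k in f(c):
            p=med(c,k); print(n,f.__name__,k.mean((0,1)).round(),circ(c,k,z),"depth z pct",np.percentile(p[:,2],[5,50,95]).round(4), p.mean(0).round(4))
```

```text
top green [340. 254.] (array([450.6, -55.5]), array([32.7, 33.3])) depth z pct [0.0152 0.0177 0.0207] [ 0.4505 -0.055   0.0179]
top green [303. 246.] (array([472. ,  36.4]), array([42.9, 43.9])) depth z pct [0.0153 0.018  0.0202] [0.4719 0.0367 0.0179]
top green [347. 218.] (array([542.9, -76.5]), array([60.3, 61.1])) depth z pct [0.015  0.0178 0.0204] [ 0.5425 -0.0761  0.0178]
top green [310. 209.] (array([563.8,  15.5]), array([23.9, 25.3])) depth z pct [0.0156 0.0177 0.0209] [0.5634 0.0158 0.0179]
top green [101.  75.] (array([935.1, 582.2]), array([29.8, 58.9])) depth z pct [0.2015 0.2094 0.2225] [0.8247 0.4893 0.2107]
top brass [198. 215.] (array([538.8, 291.8]), array([59.4, 62.2])) depth z pct [0.0756 0.0903 0.1329] [0.5357 0.2884 0.0998]
top brass [ 82. 177.] (array([636.8, 558.9]), array([ 25.6, 140.8])) depth z pct [0.0069 0.0099 0.0127] [0.6501 0.6054 0.0099]
top brass [262.  98.] (array([837. , 138.3]), array([45.5, 63.9])) depth z pct [0.0391 0.0725 0.0754] [0.8438 0.1378 0.0661]
scene green [320. 304.] (array([449.8, -55. ]), array([31.1, 32.2])) depth z pct [0.0169 0.0189 0.0208] [ 0.4478 -0.0554  0.0189]
scene green [282. 278.] (array([470.6,  36.9]), array([38.9, 41.9])) depth z pct [0.0169 0.019  0.0209] [0.4685 0.036  0.0189]
scene brass [193. 193.] (array([542. , 296.4]), array([ 56.2, 111. ])) depth z pct [0.0703 0.0926 0.1322] [0.5253 0.2827 0.0976]
scene brass [123. 154.] (array([580.3, 524.3]), array([ 18.3, 111.1])) depth z pct [0.0051 0.0098 0.0127] [0.6407 0.6048 0.0095]
scene brass [311. 143.] (array([837.4, 136.1]), array([42.5, 43.7])) depth z pct [0.0713 0.0744 0.0763] [0.8448 0.1386 0.074 ]
scene brass [81. 36.] (array([1099.1, 1210.9]), array([171.2, 862.4])) depth z pct [0.0204 0.1303 0.2352] [0.9706 1.0508 0.1294]
```

View pics/wrist0.png

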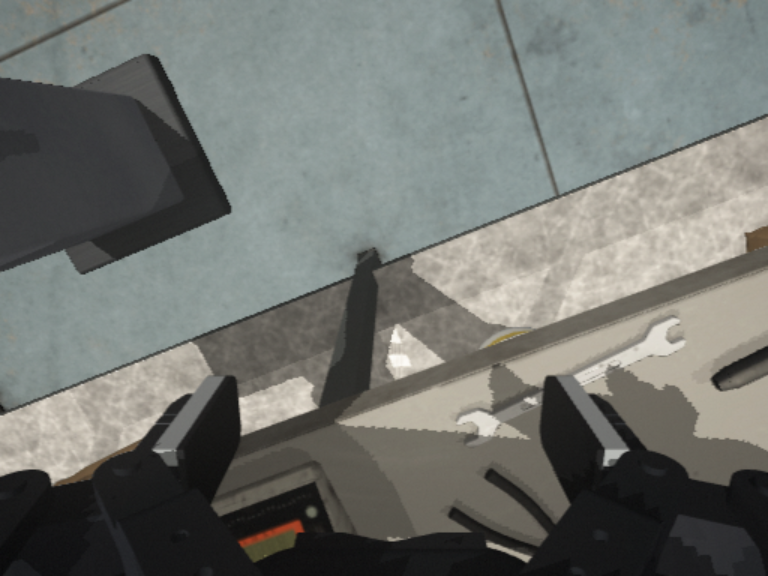

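Wrist view: both pads are visible, tips at about (225,380) and (560,380). The balance front is below. The depth image should give me the fingertip position in tool coordinates.

Add to h.py:
```python
def go(target):
    s=status.observe(); R=np.array(s["orientation"]).reshape(3,3)
    d=R.T@(np.array(target)-s["tool_pos"]); print("clock %.2f tool delta"%s["clock"],d.round(4),"tcp",np.round(s["tool_pos"],4)); return d
def toolpts(c):
    v,u=np.nonzero((c["depth"]>0.03)&(c["depth"]<.2)); d=c["depth"][v,u]
    p=np.stack([(u-c["cx"])/c["fx"]*d,-(v-c["cy"])/c["fy"]*d,-d],-1)
    T=np.array(c["T_tool_cam"]); return p@T[:3,:3].T+T[:3,3],u,v
```

Run:
```python
from h import *
import pickle
c=pickle.load(open("wrist.pkl","rb")); p,u,v=toolpts(c)
for sg in(-1,1):
    m=(p[:,1]*sg>0)&(p[:,2]>-.04)&(p[:,2]<.05); q=p[m]
    print(sg,m.sum(),np.percentile(q,[1,50,99],axis=0).round(4).tolist())
    print(" tip z pct",np.percentile(q[:,2],[90,95,98,99,100]).round(4)," y inner",np.percentile(abs(q[:,1]),[0,2,10]).round(4))
for n in("top","scene"):
    c=pickle.load(open(n+".pkl","rb"))
    for k in green(c)[:4]: print(n,circ(c,k,.018))
    k=max([k for k in brass(c) if abs(k[:,0,0].mean()-196)<6],key=cv2.contourArea); print("stack",circ(c,k,.087))
    p=med(c,k)
    q=p[p[:,2]>.126]; print("top weight pts",q.mean(0).round(4),len(q))
c=pickle.load(open("top.pkl","rb"))
# block top height patch between wells, pan height
for (u,v) in((313,222),(330,240),(345,240),(325,210)):
    i=c["depth"][v-2:v+3,u-2:u+3]; d=np.median(i); P=c["xyz"]+c["rotation"]@(d*np.array([(u-c["cx"])/c["fx"],-(v-c["cy"])/c["fy"],-1])); print(P.round(4))
go([.537,.290,.25])
```

```text
-1 3502 [[-0.0105, -0.0566, -0.0393], [0.0069, -0.0437, -0.0225], [0.0118, -0.0429, -0.0003]]
 tip z pct [-0.0065 -0.0037 -0.0015 -0.0003  0.0016]  y inner [0.0426 0.043  0.0432]
1 3496 [[-0.0106, 0.0416, -0.0393], [0.0068, 0.0423, -0.0224], [0.0118, 0.0552, -0.0003]]
 tip z pct [-0.0065 -0.0036 -0.0013 -0.0003  0.002 ]  y inner [0.0413 0.0417 0.0418]
top (array([450.6, -55. ]), array([32.7, 33.2]))
top (array([471.9,  36.7]), array([42.8, 43.9]))
top (array([542.6, -76. ]), array([60.2, 60.9]))
top (array([563.4,  15.8]), array([23.9, 25.3]))
stack (array([537.8, 290.7]), array([58.9, 61.7]))
top weight pts [0.5376 0.292  0.1315] 95
scene (array([448.5, -55.3]), array([31. , 32.1]))
scene (array([469.3,  36.4]), array([38.8, 41.8]))
stack (array([536.2, 291.5]), array([ 55.7, 109.9]))
top weight pts [0.5331 0.2887 0.1317] 77
[0.5302 0.0114 0.0247]
[ 0.4855 -0.0297  0.0235]
[ 0.4857 -0.067   0.0231]
[ 0.5607 -0.0196  0.0244]
clock 0.15 tool delta [-0.3904 -0.1054 -0.0054] tcp [0.214  0.5332 0.2445]
```

The rows are not in the units I measure in: shifts go in shares of 0.5 m and turns go in shares of 60 degrees. I convert before sending: -0.3904 m / 0.5 = -0.7808, -0.38 m / 0.5 = -0.76.

Request:
advance(
  steps=[
    [[-0.06, -0.02, 0, 0, 0, 0, 1], [-0.16, -0.04, 0, 0, 0, 0, 1], [-0.24, -0.06, 0, 0, 0, 0, 1], [-0.32, -0.08, 0, 0, 0, 0, 1], [-0.4, -0.11, 0, 0, 0, 0, 1], [-0.48, -0.13, 0, 0, 0, 0, 1], [-0.56, -0.15, 0, 0, 0, 0, 1], [-0.64, -0.17, -0.006, 0, 0, 0, 1], [-0.72, -0.19, -0.01, 0, 0, 0, 1], [-0.76, -0.204, -0.01, 0, 0, 0, 1], [-0.7808, -0.2108, -0.0108, 0, 0, 0, 1], [-0.7808, -0.2108, -0.0108, 0, 0, 0, 1]],
  ],
)

```text
clock: 1.35
tool_pos: [0.5377, 0.2896, 0.2503]
orientation: [[-0.927, 0.374, -0.001], [0.374, 0.927, -0.0], [0.001, -0.0, -1.0]]
contact_force: [-0.0, 0.4, -0.1]
grip_width: 1.0
finger_force: 0.0
```

Create stack.py:
```python
import sys
from h import *
c=cap("wrist"); ztop=float(sys.argv[1])   # z of top rim of upper weight
save(c,sys.argv[2],None,1.5)
for k in brass(c,150): print(k.mean((0,1)).round(),cv2.boundingRect(k),"z.087",circ(c,k,.087))
b=max(brass(c,150),key=cv2.contourArea); p=med(c,b)
q=p[(p[:,2]>ztop-.004)]; r,rad=cv2.minEnclosingCircle((q[:,:2]*1000).astype(np.float32)); print("upper pts",len(q),q.mean(0).round(4),np.round(r,1),rad)
```

```bash
python3 stack.py .132 w1
```

```text
[262. 172.] (228, 138, 69, 69) z.087 (array([536.2, 291.3]), array([59. , 61.6]))
upper pts 768 [0.5368 0.2908 0.1323] [537.4 290.5] 12.095123291015625
```

View pics/w1.png

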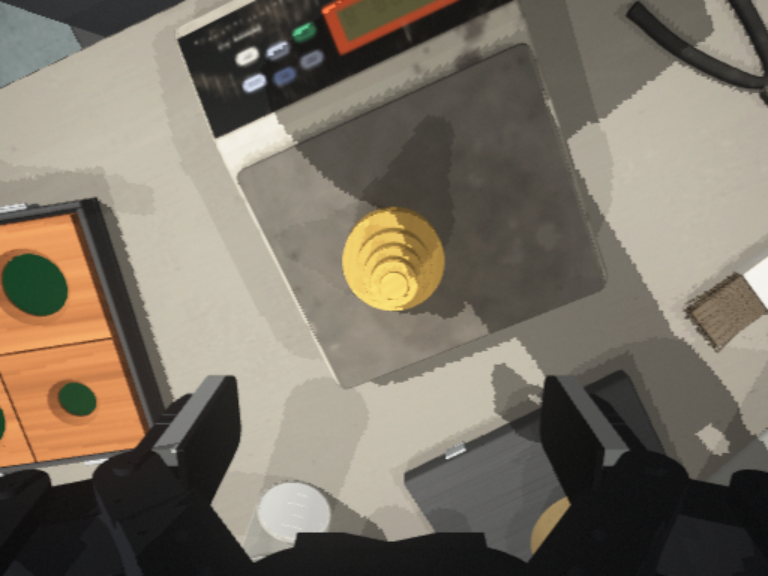

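Wrist view: the stack is concentric about (393,262), top weight at (393,285), nothing close by. Beaker at (293,513). I'll descend partway with the fingers part-closed and check the fingertip height.

Run:
```python
from h import *
go([.537,.2907,.160])
```

```text
clock 1.40 tool delta [-0.0002  0.0003  0.0903] tcp [0.5368 0.2905 0.2503]
```

Request:
advance(
  steps=[
    [[0, 0.002, 0.06, 0, 0, 0, 0.5], [0.002, 0.002, 0.12, 0, 0, 0, 0.5], [0.002, 0.002, 0.16, 0, 0, 0, 0.5], [0.002, 0.002, 0.18, 0, 0, 0, 0.5], [0.002, 0.002, 0.18, 0, 0, 0, 0.5], [0.002, 0.002, 0.18, 0, 0, 0, 0.5]],
  ],
)

```text
clock: 2.0
tool_pos: [0.5369, 0.2924, 0.1619]
orientation: [[-0.928, 0.372, 0.002], [0.372, 0.928, 0.001], [-0.001, 0.001, -1.0]]
contact_force: [-0.5, 0.3, -0.1]
grip_width: 0.503
finger_force: 0.0
```

Create tips.py:
```python
from h import *
c=cap("wrist"); p,u,v=toolpts(c)
h=cv2.cvtColor(c["image"],cv2.COLOR_RGB2HSV)[v,u]
for sg in(-1,1):
    m=(p[:,1]*sg>0.008)&(abs(p[:,1])<.06)&(p[:,2]>-.03)&(p[:,2]<.03)&(h[:,1]<90)&(p[:,0]>-.013)&(p[:,0]<.014); q=p[m]
    print(sg,len(q),"tip z",np.percentile(q[:,2],[90,98,99,99.7]).round(4),"inner y",np.percentile(abs(q[:,1]),[1,10,50]).round(4))
print(status.observe()["grip_width"],status.observe()["tool_pos"].round(4))
```

```bash
python3 tips.py; python3 stack.py .132 w2; python3 -c "
from h import *
go([.537,.2907,.1405])"
```

```text
-1 2408 tip z [0.0031 0.0086 0.0105 0.0118] inner y [0.0218 0.022  0.0235]
1 2414 tip z [0.0034 0.0087 0.0105 0.0118] inner y [0.0205 0.0206 0.0222]
0.5045721749978177 [0.5374 0.2923 0.1624]
[259. 207.] (212, 158, 94, 103) z.087 (array([537.1, 291.1]), array([57.7, 67.3]))
upper pts 1640 [0.5363 0.2913 0.1323] [537.4 290.8] 12.313735008239746
clock 2.10 tool delta [-0.     -0.0017  0.022 ] tcp [0.5375 0.2922 0.1625]
```

View pics/w2.png

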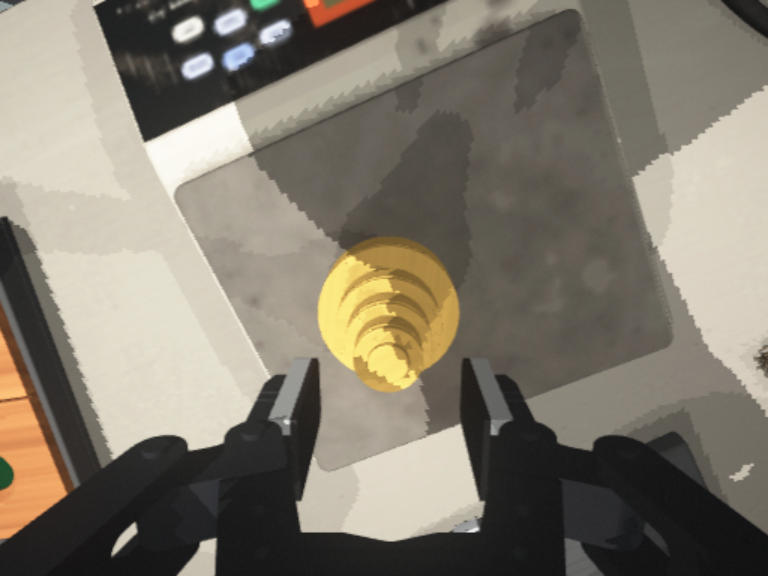

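Wrist view: the top weight at (388,365) lies midway between the pads at about (318,390) and (462,390). The tip depth fits my swing model. Descending and closing.

In the tool's units: 0.022 m / 0.5 = 0.044, 0.02 m / 0.5 = 0.04.

Request:
advance(
  steps=[
    [[0, -0.003, 0.024, 0, 0, 0, 0.5], [0, -0.003, 0.04, 0, 0, 0, 0.5], [0, -0.003, 0.044, 0, 0, 0, 0.5], [0, -0.003, 0.044, 0, 0, 0, 0.5]],
  ],
)

```text
clock: 2.5
tool_pos: [0.5356, 0.29, 0.1377]
orientation: [[-0.928, 0.373, -0.002], [0.373, 0.928, -0.001], [0.001, -0.001, -1.0]]
contact_force: [-0.3, 0.9, 0.9]
grip_width: 0.5
finger_force: 0.0
```

```bash
python3 -c "
from h import *
go([.5372,.2908,.1405])"
```

```text
clock 2.50 tool delta [-0.0012  0.0014 -0.0028] tcp [0.5356 0.29   0.1377]
```

Request:
advance(
  steps=[
    [[0, 0, 0, 0, 0, 0, 0.5], [0, 0, 0, 0, 0, 0, 0.5], [0, 0, 0, 0, 0, 0, 0.5]],
  ],
)

```text
clock: 2.8
tool_pos: [0.5364, 0.2903, 0.1391]
orientation: [[-0.928, 0.373, 0.001], [0.373, 0.928, 0.0], [-0.001, 0.0, -1.0]]
contact_force: [-0.5, 0.1, 0.1]
grip_width: 0.501
finger_force: 0.0
```

```bash
python3 -c "
from h import *
go([.5372,.2908,.1405])"
```

```text
clock 2.80 tool delta [-0.0006  0.0008 -0.0014] tcp [0.5364 0.2903 0.1391]
```

In the tool's units: -0.001 m / 0.5 = -0.002, -0.0005 m / 0.5 = -0.001.

Request:
advance(
  steps=[
    [[-0.001, 0.001, -0.002, 0, 0, 0, 0.5], [-0.001, 0.001, -0.002, 0, 0, 0, 0], [-0.001, 0.001, -0.002, 0, 0, 0, 0], [-0.001, 0.001, -0.002, 0, 0, 0, 0], [-0.001, 0.001, -0.002, 0, 0, 0, 0], [-0.001, 0.001, -0.002, 0, 0, 0, 0], [-0.001, 0.001, -0.002, 0, 0, 0, 0]],
  ],
)

```text
clock: 3.5
tool_pos: [0.5372, 0.2906, 0.1403]
orientation: [[-0.928, 0.373, 0.001], [0.373, 0.928, 0.0], [-0.001, 0.001, -1.0]]
contact_force: [-0.8, -1.0, 5.5]
grip_width: 0.229
finger_force: 58.8
```

```bash
python3 tips.py
```

```text
-1 2042 tip z [0.0025 0.0075 0.009  0.01  ] inner y [0.0106 0.0107 0.0138]
1 2019 tip z [0.0018 0.0071 0.0085 0.01  ] inner y [0.0092 0.0093 0.0127]
0.2347220838275516 [0.5372 0.2906 0.1403]
```

```bash
python3 -c "
from h import *
c=cap('wrist'); save(c,'w3',(130,150,390,384),3)"
```

```text
(no output)
```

View pics/w3.png

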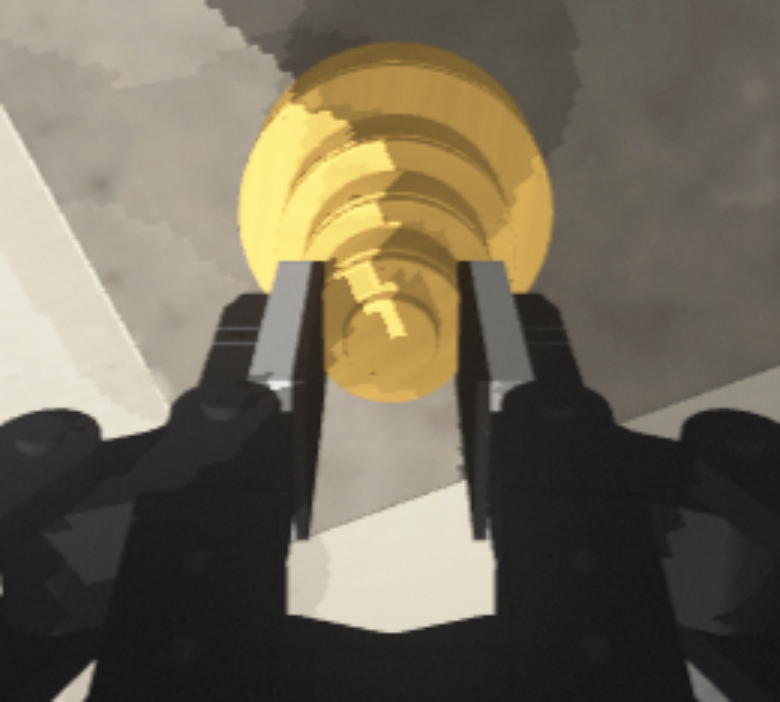

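Wrist view: the pads grip the top weight's sides, symmetric about the boss at (392,330). Lifting straight up.

In the tool's units: -0.06 m / 0.5 = -0.12, -0.05 m / 0.5 = -0.1.

Request:
advance(
  steps=[
    [[0, 0, -0.004, 0, 0, 0, 0], [0, 0, -0.012, 0, 0, 0, 0], [0, 0, -0.024, 0, 0, 0, 0], [0, 0, -0.044, 0, 0, 0, 0], [0, 0, -0.07, 0, 0, 0, 0], [0, 0, -0.1, 0, 0, 0, 0], [0, 0, -0.12, 0, 0, 0, 0], [0, 0, -0.12, 0, 0, 0, 0]],
  ],
)

```text
clock: 4.4
tool_pos: [0.5382, 0.2909, 0.2027]
orientation: [[-0.928, 0.373, 0.005], [0.373, 0.928, 0.001], [-0.004, 0.003, -1.0]]
contact_force: [1.2, -0.3, -0.1]
grip_width: 0.229
finger_force: 58.7
```

```bash
python3 -c "
from h import *
go([.5634,.0158,.16])"; python3 tips.py
```

```text
clock 4.40 tool delta [-0.1257 -0.2461  0.0424] tcp [0.5382 0.2909 0.2027]
-1 2060 tip z [0.0026 0.0076 0.0089 0.0101] inner y [0.0106 0.0107 0.0138]
1 2020 tip z [0.0015 0.007  0.0086 0.0098] inner y [0.0092 0.0093 0.0127]
0.23249964235961176 [0.5375 0.2907 0.2011]
```

In the tool's units: -0.246 m / 0.5 = -0.492, -0.24 m / 0.5 = -0.48.

Request:
advance(
  steps=[
    [[-0.016, -0.03, 0, 0, 0, 0, 0], [-0.044, -0.084, 0.006, 0, 0, 0, 0], [-0.076, -0.148, 0.016, 0, 0, 0, 0], [-0.11, -0.212, 0.028, 0, 0, 0, 0], [-0.142, -0.276, 0.04, 0, 0, 0, 0], [-0.174, -0.34, 0.054, 0, 0, 0, 0], [-0.206, -0.4, 0.066, 0, 0, 0, 0], [-0.232, -0.452, 0.076, 0, 0, 0, 0], [-0.246, -0.48, 0.082, 0, 0, 0, 0], [-0.25, -0.492, 0.084, 0, 0, 0, 0], [-0.25, -0.492, 0.084, 0, 0, 0, 0], [-0.25, -0.492, 0.084, 0, 0, 0, 0]],
  ],
)

```text
clock: 5.65
tool_pos: [0.5611, 0.0165, 0.1578]
orientation: [[-0.928, 0.372, 0.0], [0.372, 0.928, 0.0], [0.0, 0.0, -1.0]]
contact_force: [0.3, -0.2, -0.0]
grip_width: 0.234
finger_force: 58.8
```

Create well.py:
```python
import sys
from h import *
c=cap("wrist"); save(c,sys.argv[1],None,1.5)
for k in green(c,300): print(k.mean((0,1)).round(),circ(c,k,.018))
```

```bash
python3 well.py w4; python3 -c "
from h import *
go([.5634,.0158,.039])"
```

```text
[260. 185.] (array([562.9,  15.2]), array([27.7, 28.1]))
[146. 201.] (array([541.9, -76.9]), array([63.7, 64. ]))
[115.  84.] (array([449.9, -55.8]), array([36.1, 36.3]))
[240.  62.] (array([471.1,  36.2]), array([45.9, 46.2]))
clock 5.70 tool delta [-2.400e-03 -1.000e-04  1.189e-01] tcp [0.5611 0.0167 0.1579]
```

View pics/w4.png

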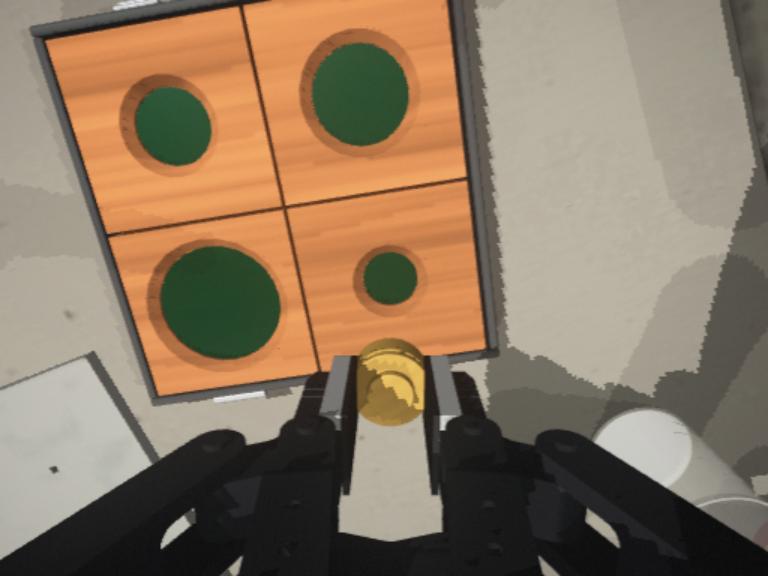

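Wrist view: well a at (390,278) is straight ahead of the held weight at (392,380), which is level. All four wells agree with the top camera within 1 mm. Lowering.

In the tool's units: 0.111 m / 0.5 = 0.222, 0.11 m / 0.5 = 0.22.

Request:
advance(
  steps=[
    [[-0.002, -0.001, 0.03, 0, 0, 0, 0], [-0.004, -0.001, 0.08, 0, 0, 0, 0], [-0.004, -0.001, 0.13, 0, 0, 0, 0], [-0.004, -0.001, 0.17, 0, 0, 0, 0], [-0.004, -0.001, 0.196, 0, 0, 0, 0], [-0.004, -0.001, 0.212, 0, 0, 0, 0], [-0.004, -0.001, 0.22, 0, 0, 0, 0], [-0.004, -0.001, 0.222, 0, 0, 0, 0], [-0.004, -0.001, 0.222, 0, 0, 0, 0], [-0.004, -0.001, 0.222, 0, 0, 0, 0], [-0.004, -0.001, 0.222, 0, 0, 0, 0]],
  ],
)

```text
clock: 6.8
tool_pos: [0.5634, 0.0143, 0.0474]
orientation: [[-0.928, 0.373, 0.001], [0.373, 0.928, -0.0], [-0.001, 0.0, -1.0]]
contact_force: [-0.4, -0.1, -0.9]
grip_width: 0.234
finger_force: 58.8
```

```bash
python3 -c "
from h import *
go([.5631,.0155,.039])"
```

```text
clock 6.80 tool delta [0.0007 0.001  0.0084] tcp [0.5634 0.0143 0.0474]
```

In the tool's units: 0.007 m / 0.5 = 0.014, 0.006 m / 0.5 = 0.012.

Request:
advance(
  steps=[
    [[0.001, 0.0014, 0.002, 0, 0, 0, 0], [0.001, 0.0014, 0.006, 0, 0, 0, 0], [0.001, 0.0014, 0.01, 0, 0, 0, 0], [0.001, 0.0014, 0.012, 0, 0, 0, 0], [0.001, 0.0014, 0.014, 0, 0, 0, 0], [0.001, 0.0014, 0.014, 0, 0, 0, 0], [0.001, 0.0014, 0.014, 0, 0, 0, 0]],
  ],
)

```text
clock: 7.5
tool_pos: [0.5625, 0.0153, 0.0399]
orientation: [[-0.928, 0.372, -0.0], [0.372, 0.928, -0.0], [0.0, -0.0, -1.0]]
contact_force: [-1.5, 0.9, 2.8]
grip_width: 0.237
finger_force: 59.2
```

```bash
python3 -c "
from h import *
go([.5631,.0155,.039])"
```

```text
clock 7.50 tool delta [-0.0004  0.0004  0.0009] tcp [0.5625 0.0153 0.0399]
```

In the tool's units: 0.001 m / 0.5 = 0.002, 0.0005 m / 0.5 = 0.001.

Request:
advance(
  steps=[
    [[0, 0, 0.001, 0, 0, 0, 0], [0, 0, 0.002, 0, 0, 0, 0], [0, 0, 0.002, 0, 0, 0, 0], [0, 0, 0.002, 0, 0, 0, 0]],
  ],
)

```text
clock: 7.9
tool_pos: [0.5626, 0.0153, 0.0397]
orientation: [[-0.928, 0.372, -0.001], [0.372, 0.928, -0.0], [0.0, -0.0, -1.0]]
contact_force: [-5.4, 0.2, 9.6]
grip_width: 0.233
finger_force: 59.9
```

In the tool's units: -0.1 m / 0.5 = -0.2, -0.08 m / 0.5 = -0.16.

Request:
advance(
  steps=[
    [[0, 0, -0.001, 0, 0, 0, 0], [0, 0, -0.0014, 0, 0, 0, 0.25], [0, 0, -0.0014, 0, 0, 0, 0.28], [0, 0, -0.0014, 0, 0, 0, 0.33], [0, 0, -0.0014, 0, 0, 0, 0.45], [0, 0, -0.0014, 0, 0, 0, 0.45], [0, 0, -0.01, 0, 0, 0, 0.45], [0, 0, -0.04, 0, 0, 0, 0.5], [0, 0, -0.1, 0, 0, 0, 0.5], [0, 0, -0.16, 0, 0, 0, 0.55], [0, 0, -0.2, 0, 0, 0, 0.55], [0, 0, -0.2, 0, 0, 0, 0.55]],
  ],
)

```text
clock: 9.1
tool_pos: [0.5655, 0.0148, 0.1438]
orientation: [[-0.928, 0.372, 0.009], [0.372, 0.928, -0.002], [-0.009, 0.002, -1.0]]
contact_force: [-0.2, -0.7, -0.1]
grip_width: 0.552
finger_force: 0.0
```

```bash
python3 -c "
from h import *
c=cap('wrist'); save(c,'w5',(150,80,350,230),3)
for k in brass(c,100): print(k.mean((0,1)),circ(c,k,.031)); p=med(c,k); print(np.percentile(p[:,2],[5,25,50,75,95]).round(4))
go([.5372,.2908,.160])"
```

```text
[258.0733945  184.81651376] (array([561. ,  14.8]), array([24.9, 27.5]))
[0.0185 0.03   0.0309 0.0328 0.0343]
clock 9.15 tool delta [ 0.1277  0.2459 -0.019 ] tcp [0.5641 0.015  0.1414]
```

View pics/w5.png

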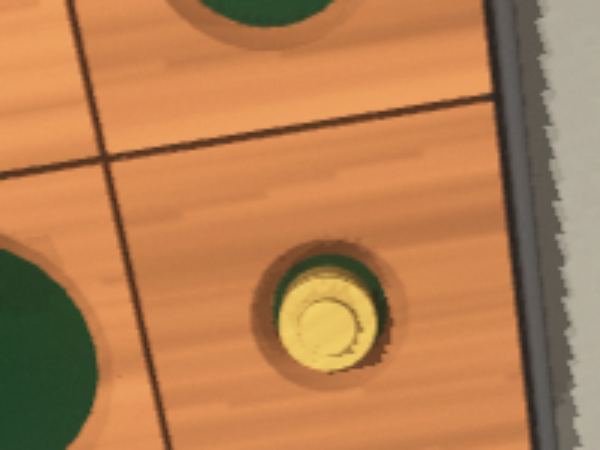

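Weight a is seated flat in its well: (328,320) in the crop, rim at z = 0.031. Back to the stack for b.

In the tool's units: 0.246 m / 0.5 = 0.492, 0.243 m / 0.5 = 0.486.

Request:
advance(
  steps=[
    [[0.016, 0.032, -0.02, 0, 0, 0, 0.55], [0.05, 0.094, -0.038, 0, 0, 0, 0.55], [0.09, 0.174, -0.038, 0, 0, 0, 0.55], [0.13, 0.25, -0.038, 0, 0, 0, 0.55], [0.17, 0.326, -0.038, 0, 0, 0, 0.55], [0.21, 0.404, -0.038, 0, 0, 0, 0.55], [0.238, 0.458, -0.038, 0, 0, 0, 0.55], [0.252, 0.486, -0.038, 0, 0, 0, 0.55], [0.255, 0.492, -0.038, 0, 0, 0, 0.55], [0.255, 0.492, -0.038, 0, 0, 0, 0.55], [0.255, 0.492, -0.038, 0, 0, 0, 0.55], [0.255, 0.492, -0.038, 0, 0, 0, 0.55]],
  ],
)

```text
clock: 10.35
tool_pos: [0.5364, 0.2897, 0.1577]
orientation: [[-0.927, 0.374, -0.0], [0.374, 0.927, -0.0], [-0.0, -0.0, -1.0]]
contact_force: [0.3, 0.6, -0.2]
grip_width: 0.55
finger_force: 0.0
```

```bash
python3 stack.py .119 w6;python3 -c "
from h import *
go([.5372,.2908,.126])"
```

```text
[263. 208.] (216, 159, 96, 102) z.087 (array([536.4, 291.4]), array([58.1, 65.1]))
upper pts 2655 [0.5364 0.2911 0.1189] [537.3 290.7] 16.2984619140625
clock 10.40 tool delta [-0.0004  0.0012  0.0317] tcp [0.5364 0.2898 0.1577]
```

In the tool's units: 0.032 m / 0.5 = 0.064, 0.029 m / 0.5 = 0.058.

Request:
advance(
  steps=[
    [[0, 0.002, 0.024, 0, 0, 0, 0.55], [0, 0.002, 0.044, 0, 0, 0, 0.55], [0, 0.002, 0.058, 0, 0, 0, 0.55], [0, 0.002, 0.064, 0, 0, 0, 0.55], [0, 0.002, 0.064, 0, 0, 0, 0.55], [0, 0.002, 0.064, 0, 0, 0, 0.55], [0, 0.002, 0.064, 0, 0, 0, 0.55], [0, 0.002, 0.064, 0, 0, 0, 0.55]],
  ],
)

```text
clock: 11.2
tool_pos: [0.5366, 0.2921, 0.1262]
orientation: [[-0.928, 0.372, 0.001], [0.372, 0.928, 0.0], [-0.001, 0.001, -1.0]]
contact_force: [-0.0, 0.4, 0.3]
grip_width: 0.552
finger_force: 0.0
```

```bash
python3 -c "
from h import *
go([.5372,.2908,.1253])"
```

```text
clock 11.20 tool delta [-0.001  -0.001   0.0009] tcp [0.5366 0.2921 0.1262]
```

In the tool's units: -0.0008 m / 0.5 = -0.0016, -0.0007 m / 0.5 = -0.0014.

Request:
advance(
  steps=[
    [[-0.0014, -0.0016, 0.0014, 0, 0, 0, 0.55], [-0.0014, -0.0016, 0.0014, 0, 0, 0, 0.5], [-0.0014, -0.0016, 0.0014, 0, 0, 0, 0], [-0.0014, -0.0016, 0.0014, 0, 0, 0, 0], [-0.0014, -0.0016, 0.0014, 0, 0, 0, 0], [-0.0014, -0.0016, 0.0014, 0, 0, 0, 0], [-0.0014, -0.0016, 0.0014, 0, 0, 0, 0], [-0.0014, -0.0016, 0.0014, 0, 0, 0, 0]],
  ],
)

```text
clock: 12.0
tool_pos: [0.537, 0.291, 0.1255]
orientation: [[-0.928, 0.373, 0.001], [0.373, 0.928, 0.0], [-0.001, 0.0, -1.0]]
contact_force: [-1.3, -0.9, 6.9]
grip_width: 0.336
finger_force: 59.2
```

Request:
advance(
  steps=[
    [[0, 0, -0.004, 0, 0, 0, 0], [0, 0, -0.012, 0, 0, 0, 0], [0, 0, -0.024, 0, 0, 0, 0], [0, 0, -0.044, 0, 0, 0, 0], [0, 0, -0.07, 0, 0, 0, 0], [0, 0, -0.1, 0, 0, 0, 0], [0, 0, -0.12, 0, 0, 0, 0], [0, 0, -0.12, 0, 0, 0, 0]],
  ],
)

```text
clock: 12.8
tool_pos: [0.5381, 0.2914, 0.188]
orientation: [[-0.928, 0.373, 0.005], [0.373, 0.928, 0.001], [-0.004, 0.003, -1.0]]
contact_force: [0.0, -0.1, -0.5]
grip_width: 0.333
finger_force: 59.2
```

```bash
python3 -c "
from h import *
go([.4502,-.0554,.14])"
```

```text
clock 12.80 tool delta [-0.0475 -0.3548  0.0471] tcp [0.5381 0.2914 0.188 ]
```

In the tool's units: -0.3548 m / 0.5 = -0.7096, -0.018 m / 0.5 = -0.036.

Request:
advance(
  steps=[
    [[-0.004, -0.03, 0, 0, 0, 0, 0], [-0.014, -0.1, 0.006, 0, 0, 0, 0], [-0.024, -0.18, 0.016, 0, 0, 0, 0], [-0.036, -0.27, 0.032, 0, 0, 0, 0], [-0.048, -0.36, 0.048, 0, 0, 0, 0], [-0.06, -0.45, 0.064, 0, 0, 0, 0], [-0.072, -0.54, 0.076, 0, 0, 0, 0], [-0.082, -0.62, 0.086, 0, 0, 0, 0], [-0.09, -0.676, 0.092, 0, 0, 0, 0], [-0.094, -0.702, 0.094, 0, 0, 0, 0], [-0.0946, -0.7096, 0.094, 0, 0, 0, 0], [-0.0946, -0.7096, 0.094, 0, 0, 0, 0]],
  ],
)

```text
clock: 14.0
tool_pos: [0.4485, -0.0556, 0.1381]
orientation: [[-0.928, 0.373, 0.0], [0.373, 0.928, 0.0], [-0.0, 0.0, -1.0]]
contact_force: [-0.1, -0.2, -1.3]
grip_width: 0.333
finger_force: 59.4
```

```bash
python3 -c "
from h import *
c=cap('wrist')
for k in green(c,300): print(k.mean((0,1)).round(),circ(c,k,.018))
go([.4502,-.0554,.0395])"
```

```text
[272. 307.] (array([549. , -85.2]), array([46., 51.]))
[261. 191.] (array([450.3, -55.5]), array([35.7, 36.2]))
[387. 172.] (array([471.4,  36.4]), array([45.7, 46.1]))
clock 14.05 tool delta [-0.0015  0.0003  0.0986] tcp [ 0.4487 -0.0551  0.1381]
```

In the tool's units: 0.091 m / 0.5 = 0.182, 0.09 m / 0.5 = 0.18.

Request:
advance(
  steps=[
    [[-0.002, 0, 0.03, 0, 0, 0, 0], [-0.003, 0, 0.07, 0, 0, 0, 0], [-0.003, 0, 0.11, 0, 0, 0, 0], [-0.003, 0, 0.14, 0, 0, 0, 0], [-0.003, 0, 0.16, 0, 0, 0, 0], [-0.003, 0, 0.174, 0, 0, 0, 0], [-0.003, 0, 0.18, 0, 0, 0, 0], [-0.003, 0, 0.182, 0, 0, 0, 0], [-0.003, 0, 0.182, 0, 0, 0, 0], [-0.003, 0, 0.182, 0, 0, 0, 0], [-0.003, 0, 0.182, 0, 0, 0, 0]],
  ],
)

```text
clock: 15.15
tool_pos: [0.4501, -0.0567, 0.0475]
orientation: [[-0.928, 0.373, 0.001], [0.373, 0.928, -0.0], [-0.001, -0.0, -1.0]]
contact_force: [0.4, 0.3, -0.6]
grip_width: 0.335
finger_force: 59.4
```

```bash
python3 -c "
from h import *
go([.4502,-.0554,.0395])"
```

```text
clock 15.15 tool delta [0.0004 0.0012 0.008 ] tcp [ 0.4501 -0.0567  0.0475]
```

In the tool's units: 0.008 m / 0.5 = 0.016, 0.0075 m / 0.5 = 0.015.

Request:
advance(
  steps=[
    [[0.0006, 0.002, 0.002, 0, 0, 0, 0], [0.0006, 0.002, 0.006, 0, 0, 0, 0], [0.0006, 0.002, 0.01, 0, 0, 0, 0], [0.0006, 0.002, 0.012, 0, 0, 0, 0], [0.0006, 0.002, 0.014, 0, 0, 0, 0], [0.0006, 0.002, 0.015, 0, 0, 0, 0], [0.0006, 0.002, 0.016, 0, 0, 0, 0], [0.0006, 0.002, 0.016, 0, 0, 0, 0]],
  ],
)

```text
clock: 15.95
tool_pos: [0.4498, -0.0554, 0.0399]
orientation: [[-0.928, 0.372, -0.001], [0.372, 0.928, 0.0], [0.001, -0.0, -1.0]]
contact_force: [-4.8, 2.0, 10.1]
grip_width: 0.335
finger_force: 60.6
```

```bash
python3 -c "
from h import *
go([.4502,-.0554,.0395])"
```

```text
clock 15.95 tool delta [-0.0004  0.0002  0.0004] tcp [ 0.4498 -0.0554  0.0399]
```

In the tool's units: -0.1 m / 0.5 = -0.2, -0.08 m / 0.5 = -0.16.

Request:
advance(
  steps=[
    [[0, 0, -0.0014, 0, 0, 0, 0], [0, 0, -0.0016, 0, 0, 0, 0.36], [0, 0, -0.0016, 0, 0, 0, 0.40], [0, 0, -0.0016, 0, 0, 0, 0.48], [0, 0, -0.0016, 0, 0, 0, 0.55], [0, 0, -0.0016, 0, 0, 0, 0.55], [0, 0, -0.01, 0, 0, 0, 0.55], [0, 0, -0.04, 0, 0, 0, 0.6], [0, 0, -0.1, 0, 0, 0, 0.65], [0, 0, -0.16, 0, 0, 0, 0.65], [0, 0, -0.2, 0, 0, 0, 0.65], [0, 0, -0.2, 0, 0, 0, 0.65]],
  ],
)

```text
clock: 17.15
tool_pos: [0.4522, -0.0563, 0.1425]
orientation: [[-0.928, 0.372, 0.007], [0.372, 0.928, -0.003], [-0.007, -0.0, -1.0]]
contact_force: [0.3, 0.2, -0.5]
grip_width: 0.652
finger_force: 0.0
```

```bash
python3 -c "
from h import *
c=cap('wrist'); save(c,'w7',None,1.5)
for k in brass(c,100): print(k.mean((0,1)),circ(c,k,.033)); p=med(c,k); print(np.percentile(p[:,2],[5,25,50,75,95]).round(4))
go([.5372,.2908,.150])"
```

```text
[391.81914894 278.07446809] (array([556.6,  13.6]), array([21.5, 32.7]))
[0.0207 0.0273 0.0308 0.0331 0.0344]
[261.00675676 186.72297297] (array([448.6, -55.7]), array([33.4, 35. ]))
[0.0188 0.0321 0.0328 0.0336 0.0361]
clock 17.20 tool delta [ 0.0491  0.3538 -0.0097] tcp [ 0.4509 -0.0559  0.1405]
```

View pics/w7.png

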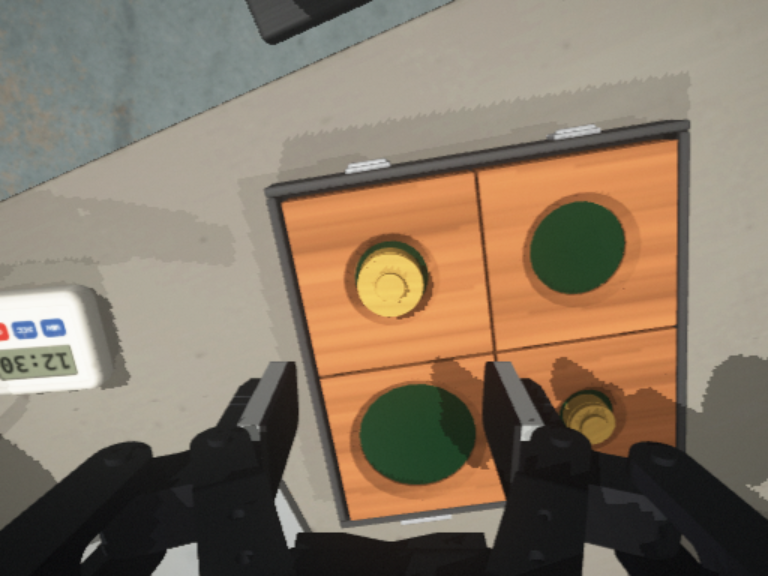

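Weights b (390,285) and a (588,418) both sit flat in their wells. Back for c.

In the tool's units: 0.354 m / 0.5 = 0.708, 0.351 m / 0.5 = 0.702.

Request:
advance(
  steps=[
    [[0.004, 0.03, -0.01, 0, 0, 0, 0.7], [0.014, 0.1, -0.02, 0, 0, 0, 0.7], [0.026, 0.19, -0.02, 0, 0, 0, 0.7], [0.038, 0.28, -0.02, 0, 0, 0, 0.7], [0.052, 0.37, -0.02, 0, 0, 0, 0.7], [0.064, 0.46, -0.02, 0, 0, 0, 0.7], [0.076, 0.55, -0.02, 0, 0, 0, 0.7], [0.086, 0.626, -0.02, 0, 0, 0, 0.7], [0.094, 0.68, -0.02, 0, 0, 0, 0.7], [0.098, 0.702, -0.02, 0, 0, 0, 0.7], [0.098, 0.708, -0.02, 0, 0, 0, 0.7], [0.098, 0.708, -0.02, 0, 0, 0, 0.7]],
  ],
)

```text
clock: 18.4
tool_pos: [0.5358, 0.2906, 0.1481]
orientation: [[-0.928, 0.373, -0.002], [0.373, 0.928, -0.001], [0.001, -0.001, -1.0]]
contact_force: [0.1, -0.6, 0.2]
grip_width: 0.702
finger_force: 0.0
```

```bash
python3 stack.py .104 w8;python3 -c "
from h import *
go([.5372,.2908,.1085])"
```

```text
[263. 214.] (213, 164, 101, 102) z.087 (array([535.6, 291.7]), array([58.6, 63.3]))
upper pts 4286 [0.5364 0.2912 0.1037] [537.6 290.9] 21.383289337158203
clock 18.45 tool delta [-0.001   0.0011  0.0398] tcp [0.536  0.2902 0.1483]
```

In the tool's units: 0.0405 m / 0.5 = 0.081, 0.036 m / 0.5 = 0.072.

Request:
advance(
  steps=[
    [[0, 0.001, 0.03, 0, 0, 0, 0.7], [-0.0016, 0.001, 0.056, 0, 0, 0, 0.7], [-0.0016, 0.001, 0.072, 0, 0, 0, 0.7], [-0.0016, 0.001, 0.081, 0, 0, 0, 0.7], [-0.0016, 0.001, 0.081, 0, 0, 0, 0.7], [-0.0016, 0.001, 0.081, 0, 0, 0, 0.7], [-0.0016, 0.001, 0.081, 0, 0, 0, 0.7], [-0.0016, 0.001, 0.081, 0, 0, 0, 0.7]],
  ],
)

```text
clock: 19.25
tool_pos: [0.5376, 0.2917, 0.1091]
orientation: [[-0.928, 0.372, 0.001], [0.372, 0.928, 0.0], [-0.001, 0.001, -1.0]]
contact_force: [0.2, 0.7, 0.1]
grip_width: 0.7
finger_force: 0.0
```

```bash
python3 -c "
from h import *
go([.5374,.2909,.1077])"
```

```text
clock 19.25 tool delta [-0.0001 -0.0008  0.0014] tcp [0.5376 0.2917 0.1091]
```

In the tool's units: 0.0012 m / 0.5 = 0.0024, -0.0007 m / 0.5 = -0.0014.

Request:
advance(
  steps=[
    [[0, -0.0014, 0.0024, 0, 0, 0, 0.7], [0, -0.0014, 0.0024, 0, 0, 0, 0.6], [0, -0.0014, 0.0024, 0, 0, 0, 0], [0, -0.0014, 0.0024, 0, 0, 0, 0], [0, -0.0014, 0.0024, 0, 0, 0, 0], [0, -0.0014, 0.0024, 0, 0, 0, 0], [0, -0.0014, 0.0024, 0, 0, 0, 0], [0, -0.0014, 0.0024, 0, 0, 0, 0]],
  ],
)

```text
clock: 20.05
tool_pos: [0.5372, 0.291, 0.1079]
orientation: [[-0.928, 0.373, 0.001], [0.373, 0.928, 0.0], [-0.001, 0.0, -1.0]]
contact_force: [-1.5, -0.6, 5.5]
grip_width: 0.461
finger_force: 60.5
```

```bash
python3 tips.py
```

```text
-1 2146 tip z [0.0008 0.0064 0.0077 0.0094] inner y [0.02   0.0202 0.0223]
1 2008 tip z [0.0005 0.0063 0.0074 0.0091] inner y [0.0187 0.0189 0.0215]
0.4589734769158216 [0.5372 0.291  0.1079]
```

Offset for c is 0.0209, so the seated TCP height should be 0.0389.

In the tool's units: -0.065 m / 0.5 = -0.13, -0.05 m / 0.5 = -0.1.

Request:
advance(
  steps=[
    [[0, 0, -0.004, 0, 0, 0, 0], [0, 0, -0.012, 0, 0, 0, 0], [0, 0, -0.024, 0, 0, 0, 0], [0, 0, -0.044, 0, 0, 0, 0], [0, 0, -0.07, 0, 0, 0, 0], [0, 0, -0.1, 0, 0, 0, 0], [0, 0, -0.13, 0, 0, 0, 0], [0, 0, -0.13, 0, 0, 0, 0]],
  ],
)

```text
clock: 20.9
tool_pos: [0.539, 0.2915, 0.1763]
orientation: [[-0.928, 0.373, 0.006], [0.373, 0.928, 0.002], [-0.005, 0.004, -1.0]]
contact_force: [0.5, 0.4, -2.2]
grip_width: 0.46
finger_force: 60.5
```

```bash
python3 -c "
from h import *
go([.4715,.0364,.13])"
```

```text
clock 20.90 tool delta [-0.0322 -0.2621  0.0454] tcp [0.539  0.2915 0.1763]
```

The rows are not in the units I measure in: shifts go in shares of 0.5 m and turns go in shares of 60 degrees. I convert before sending: -0.262 m / 0.5 = -0.524, -0.26 m / 0.5 = -0.52.

Request:
advance(
  steps=[
    [[-0.002, -0.024, 0, 0, 0, 0, 0], [-0.01, -0.07, 0.004, 0, 0, 0, 0], [-0.018, -0.13, 0.012, 0, 0, 0, 0], [-0.026, -0.2, 0.024, 0, 0, 0, 0], [-0.034, -0.27, 0.04, 0, 0, 0, 0], [-0.042, -0.34, 0.056, 0, 0, 0, 0], [-0.05, -0.406, 0.07, 0, 0, 0, 0], [-0.058, -0.462, 0.082, 0, 0, 0, 0], [-0.062, -0.5, 0.088, 0, 0, 0, 0], [-0.064, -0.52, 0.09, 0, 0, 0, 0], [-0.064, -0.524, 0.09, 0, 0, 0, 0], [-0.064, -0.524, 0.09, 0, 0, 0, 0]],
  ],
)

```text
clock: 22.1
tool_pos: [0.4689, 0.036, 0.1272]
orientation: [[-0.928, 0.373, -0.0], [0.373, 0.928, 0.0], [0.0, 0.0, -1.0]]
contact_force: [-0.2, 0.9, -2.0]
grip_width: 0.458
finger_force: 60.7
```

```bash
python3 -c "
from h import *
c=cap('wrist')
for k in green(c,300): print(k.mean((0,1)).round(),circ(c,k,.018))
go([.4715,.0364,.0389])"
```

```text
[262. 192.] (array([467.5,  37.8]), array([36.5, 49. ]))
clock 22.15 tool delta [-0.0021  0.001   0.0885] tcp [0.4691 0.0363 0.1274]
```

In the tool's units: 0.081 m / 0.5 = 0.162, 0.08 m / 0.5 = 0.16.

Request:
advance(
  steps=[
    [[-0.002, 0.001, 0.024, 0, 0, 0, 0], [-0.0042, 0.002, 0.06, 0, 0, 0, 0], [-0.0042, 0.002, 0.094, 0, 0, 0, 0], [-0.0042, 0.002, 0.12, 0, 0, 0, 0], [-0.0042, 0.002, 0.14, 0, 0, 0, 0], [-0.0042, 0.002, 0.154, 0, 0, 0, 0], [-0.0042, 0.002, 0.16, 0, 0, 0, 0], [-0.0042, 0.002, 0.162, 0, 0, 0, 0], [-0.0042, 0.002, 0.162, 0, 0, 0, 0], [-0.0042, 0.002, 0.162, 0, 0, 0, 0], [-0.0042, 0.002, 0.162, 0, 0, 0, 0]],
  ],
)

```text
clock: 23.25
tool_pos: [0.4718, 0.0359, 0.0468]
orientation: [[-0.928, 0.373, 0.001], [0.373, 0.928, -0.0], [-0.001, 0.0, -1.0]]
contact_force: [0.2, 0.0, -1.6]
grip_width: 0.456
finger_force: 60.7
```

```bash
python3 -c "
from h import *
go([.4715,.0364,.0389])"
```

```text
clock 23.25 tool delta [0.0005 0.0004 0.0079] tcp [0.4718 0.0359 0.0468]
```

In the tool's units: 0.008 m / 0.5 = 0.016, 0.0075 m / 0.5 = 0.015.

Request:
advance(
  steps=[
    [[0.0006, 0.0006, 0.002, 0, 0, 0, 0], [0.0006, 0.0006, 0.006, 0, 0, 0, 0], [0.0006, 0.0006, 0.01, 0, 0, 0, 0], [0.0006, 0.0006, 0.012, 0, 0, 0, 0], [0.0006, 0.0006, 0.014, 0, 0, 0, 0], [0.0006, 0.0006, 0.015, 0, 0, 0, 0], [0.0006, 0.0006, 0.016, 0, 0, 0, 0], [0.0006, 0.0006, 0.016, 0, 0, 0, 0]],
  ],
)

```text
clock: 24.05
tool_pos: [0.4711, 0.0364, 0.0393]
orientation: [[-0.928, 0.372, -0.001], [0.372, 0.928, 0.0], [0.001, -0.0, -1.0]]
contact_force: [-5.8, -0.1, 11.7]
grip_width: 0.458
finger_force: 62.0
```

```bash
python3 -c "
from h import *
go([.4715,.0364,.0389])"
```

```text
clock 24.05 tool delta [-0.0004  0.0002  0.0004] tcp [0.4711 0.0364 0.0393]
```

In the tool's units: -0.09 m / 0.5 = -0.18, -0.08 m / 0.5 = -0.16.

Request:
advance(
  steps=[
    [[0, 0, -0.0014, 0, 0, 0, 0], [0, 0, -0.0016, 0, 0, 0, 0.48], [0, 0, -0.0016, 0, 0, 0, 0.52], [0, 0, -0.0016, 0, 0, 0, 0.6], [0, 0, -0.0016, 0, 0, 0, 0.68], [0, 0, -0.0016, 0, 0, 0, 0.68], [0, 0, -0.01, 0, 0, 0, 0.68], [0, 0, -0.04, 0, 0, 0, 0.75], [0, 0, -0.1, 0, 0, 0, 0.85], [0, 0, -0.16, 0, 0, 0, 0.95], [0, 0, -0.18, 0, 0, 0, 0.95], [0, 0, -0.18, 0, 0, 0, 0.95]],
  ],
)

```text
clock: 25.25
tool_pos: [0.4725, 0.0361, 0.1299]
orientation: [[-0.928, 0.373, 0.004], [0.373, 0.928, -0.001], [-0.004, 0.001, -1.0]]
contact_force: [-0.1, -0.1, -0.9]
grip_width: 0.956
finger_force: 0.0
```

```bash
python3 -c "
from h import *
c=cap('wrist'); save(c,'w9',None,1.5)
for k in brass(c,100): print(k.mean((0,1)),circ(c,k,.035)); p=med(c,k); print(np.percentile(p[:,2],[5,25,50,75,95]).round(4))
go([.5372,.2908,.140])"
```

```text
[276.52941176 304.68627451] (array([555.5,  15.9]), array([24.4, 32.4]))
[0.0186 0.026  0.0307 0.0322 0.0342]
[129.1056338  213.29577465] (array([448.6, -52.3]), array([31.9, 37.8]))
[0.0215 0.032  0.0328 0.0336 0.0362]
[256.24757282 192.47087379] (array([469.6,  35.9]), array([42.4, 45.3]))
[0.0215 0.0342 0.0348 0.0354 0.0378]
clock 25.30 tool delta [ 0.0337  0.2607 -0.0117] tcp [0.4713 0.0363 0.1283]
```

View pics/w9.png

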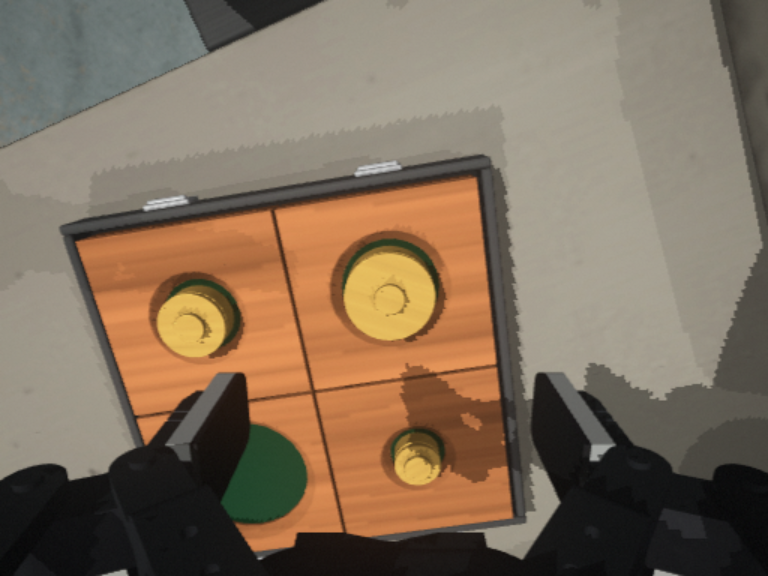

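Weight c (390,295) is seated flat, and a and b have not moved. Last is d.

In the tool's units: 0.261 m / 0.5 = 0.522, 0.259 m / 0.5 = 0.518.

Request:
advance(
  steps=[
    [[0.004, 0.024, -0.012, 0, 0, 0, 0.95], [0.012, 0.08, -0.024, 0, 0, 0, 0.95], [0.022, 0.15, -0.024, 0, 0, 0, 0.95], [0.032, 0.23, -0.024, 0, 0, 0, 0.95], [0.042, 0.31, -0.024, 0, 0, 0, 0.95], [0.052, 0.39, -0.024, 0, 0, 0, 0.95], [0.06, 0.456, -0.024, 0, 0, 0, 0.95], [0.065, 0.498, -0.024, 0, 0, 0, 0.95], [0.067, 0.518, -0.024, 0, 0, 0, 0.95], [0.067, 0.522, -0.024, 0, 0, 0, 0.95], [0.067, 0.522, -0.024, 0, 0, 0, 0.95], [0.067, 0.522, -0.024, 0, 0, 0, 0.95]],
  ],
)

```text
clock: 26.5
tool_pos: [0.5371, 0.2901, 0.14]
orientation: [[-0.928, 0.374, -0.001], [0.374, 0.928, -0.001], [0.001, -0.001, -1.0]]
contact_force: [0.2, -1.2, -0.2]
grip_width: 0.949
finger_force: 0.0
```

```bash
python3 stack.py .087 w10;python3 -c "
from h import *
go([.5374,.2909,.0845])"
```

```text
[263. 217.] (211, 164, 105, 106) z.087 (array([535.6, 291.7]), array([58.6, 63.4]))
upper pts 8044 [0.5362 0.2913 0.0865] [537.4 290.7] 30.173381805419922
clock 26.55 tool delta [0.0001 0.0009 0.0556] tcp [0.5372 0.2901 0.1401]
```

In the tool's units: 0.056 m / 0.5 = 0.112, 0.018 m / 0.5 = 0.036.

Request:
advance(
  steps=[
    [[0, 0.001, 0.036, 0, 0, 0, 0.92], [0, 0.001, 0.07, 0, 0, 0, 0.92], [0, 0.001, 0.094, 0, 0, 0, 0.92], [0, 0.001, 0.106, 0, 0, 0, 0.92], [0, 0.001, 0.112, 0, 0, 0, 0.92], [0, 0.001, 0.112, 0, 0, 0, 0.92], [0, 0.001, 0.112, 0, 0, 0, 0.92], [0, 0.001, 0.112, 0, 0, 0, 0.92], [0, 0.001, 0.112, 0, 0, 0, 0.92]],
  ],
)

```text
clock: 27.45
tool_pos: [0.5379, 0.2916, 0.0849]
orientation: [[-0.928, 0.373, 0.001], [0.373, 0.928, 0.0], [-0.001, 0.001, -1.0]]
contact_force: [0.2, -0.1, 0.9]
grip_width: 0.92
finger_force: 0.0
```

```bash
python3 -c "
from h import *
go([.5374,.2909,.0838])"
```

```text
clock 27.45 tool delta [ 0.0002 -0.0009  0.0011] tcp [0.5379 0.2916 0.0849]
```

In the tool's units: 0.001 m / 0.5 = 0.002, -0.0007 m / 0.5 = -0.0014.

Request:
advance(
  steps=[
    [[0, -0.0014, 0.002, 0, 0, 0, 0.9], [0, -0.0014, 0.002, 0, 0, 0, 0.8], [0, -0.0014, 0.002, 0, 0, 0, 0], [0, -0.0014, 0.002, 0, 0, 0, 0], [0, -0.0014, 0.002, 0, 0, 0, 0], [0, -0.0014, 0.002, 0, 0, 0, 0], [0, -0.0014, 0.002, 0, 0, 0, 0], [0, -0.0014, 0.002, 0, 0, 0, 0]],
  ],
)

```text
clock: 28.25
tool_pos: [0.5376, 0.2911, 0.084]
orientation: [[-0.928, 0.373, 0.001], [0.373, 0.928, 0.0], [-0.001, 0.001, -1.0]]
contact_force: [-2.2, 0.7, 5.5]
grip_width: 0.672
finger_force: 65.2
```

Request:
advance(
  steps=[
    [[0, 0, -0.004, 0, 0, 0, 0], [0, 0, -0.012, 0, 0, 0, 0], [0, 0, -0.024, 0, 0, 0, 0], [0, 0, -0.044, 0, 0, 0, 0], [0, 0, -0.07, 0, 0, 0, 0], [0, 0, -0.1, 0, 0, 0, 0], [0, 0, -0.13, 0, 0, 0, 0], [0, 0, -0.15, 0, 0, 0, 0], [0, 0, -0.15, 0, 0, 0, 0]],
  ],
)

```text
clock: 29.15
tool_pos: [0.5388, 0.2913, 0.1612]
orientation: [[-0.928, 0.373, 0.005], [0.373, 0.928, 0.001], [-0.004, 0.003, -1.0]]
contact_force: [0.3, -0.1, -4.9]
grip_width: 0.673
finger_force: 65.0
```

```bash
python3 -c "
from h import *
go([.5423,-.0765,.13])"
```

```text
clock 29.15 tool delta [-0.1402 -0.3401  0.0307] tcp [0.5388 0.2913 0.1612]
```

In the tool's units: -0.32 m / 0.5 = -0.64, 0.018 m / 0.5 = 0.036.

Request:
advance(
  steps=[
    [[-0.008, -0.02, 0, 0, 0, 0, 0], [-0.024, -0.06, 0, 0, 0, 0, 0], [-0.046, -0.11, 0, 0, 0, 0, 0], [-0.07, -0.17, 0.006, 0, 0, 0, 0], [-0.096, -0.232, 0.012, 0, 0, 0, 0], [-0.122, -0.296, 0.02, 0, 0, 0, 0], [-0.148, -0.36, 0.028, 0, 0, 0, 0], [-0.174, -0.424, 0.036, 0, 0, 0, 0], [-0.2, -0.486, 0.044, 0, 0, 0, 0], [-0.226, -0.548, 0.052, 0, 0, 0, 0], [-0.248, -0.602, 0.058, 0, 0, 0, 0], [-0.264, -0.64, 0.06, 0, 0, 0, 0]],
  ],
)

```text
clock: 30.35
tool_pos: [0.539, -0.0576, 0.1268]
orientation: [[-0.927, 0.374, -0.003], [0.374, 0.927, 0.0], [0.003, -0.001, -1.0]]
contact_force: [1.4, 0.4, -5.3]
grip_width: 0.677
finger_force: 65.3
```

Request:
advance(
  steps=[
    [[-0.01, -0.024, 0, 0, 0, 0, 0], [-0.014, -0.036, 0, 0, 0, 0, 0], [-0.016, -0.04, 0, 0, 0, 0, 0], [-0.016, -0.04, 0, 0, 0, 0, 0], [-0.016, -0.04, 0, 0, 0, 0, 0]],
  ],
)

```text
clock: 30.85
tool_pos: [0.5405, -0.076, 0.1283]
orientation: [[-0.928, 0.372, -0.0], [0.372, 0.928, 0.0], [0.0, 0.0, -1.0]]
contact_force: [0.2, -0.3, -5.4]
grip_width: 0.677
finger_force: 65.3
```

```bash
python3 -c "
from h import *
c=cap('wrist'); save(c,'w11',None,1.5)
go([.5423,-.0765,.036])"
```

```text
clock 30.90 tool delta [-0.0019  0.0002  0.0923] tcp [ 0.5405 -0.076   0.1283]
```

View pics/w11.png

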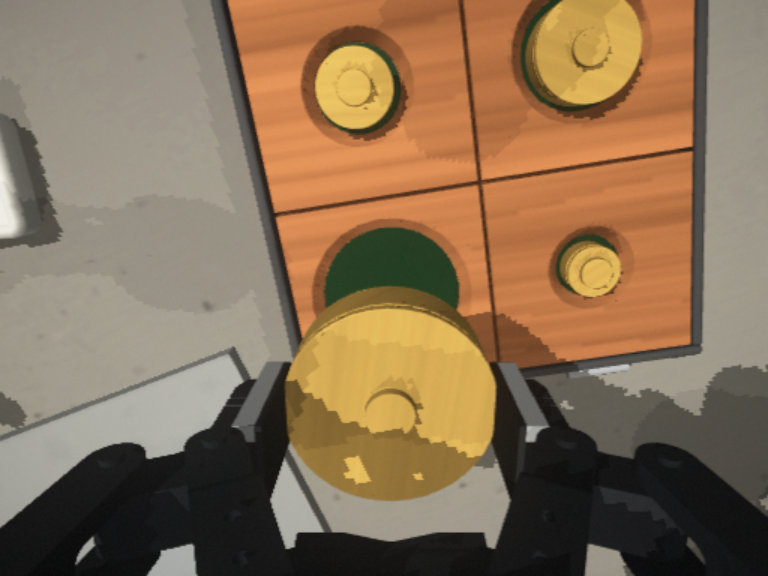

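Weight d (390,400) is held level and lined up with its well (392,270). There is clearance to a at (590,268).

In the tool's units: 0.0845 m / 0.5 = 0.169, 0.083 m / 0.5 = 0.166.

Request:
advance(
  steps=[
    [[-0.002, 0, 0.02, 0, 0, 0, 0], [-0.0038, 0, 0.054, 0, 0, 0, 0], [-0.0038, 0, 0.09, 0, 0, 0, 0], [-0.0038, 0, 0.12, 0, 0, 0, 0], [-0.0038, 0, 0.142, 0, 0, 0, 0], [-0.0038, 0, 0.158, 0, 0, 0, 0], [-0.0038, 0, 0.166, 0, 0, 0, 0], [-0.0038, 0, 0.169, 0, 0, 0, 0], [-0.0038, 0, 0.169, 0, 0, 0, 0], [-0.0038, 0, 0.169, 0, 0, 0, 0], [-0.0038, 0, 0.169, 0, 0, 0, 0]],
  ],
)

```text
clock: 32.0
tool_pos: [0.5427, -0.0777, 0.0444]
orientation: [[-0.928, 0.373, 0.001], [0.373, 0.928, -0.0], [-0.001, 0.0, -1.0]]
contact_force: [-0.4, -0.4, -4.9]
grip_width: 0.676
finger_force: 65.3
```

```bash
python3 -c "
from h import *
go([.5423,-.0765,.036])"
```

```text
clock 32.00 tool delta [0.0009 0.001  0.0084] tcp [ 0.5427 -0.0777  0.0444]
```

In the tool's units: 0.008 m / 0.5 = 0.016, 0.0075 m / 0.5 = 0.015.

Request:
advance(
  steps=[
    [[0.001, 0.0016, 0.002, 0, 0, 0, 0], [0.001, 0.0016, 0.006, 0, 0, 0, 0], [0.001, 0.0016, 0.01, 0, 0, 0, 0], [0.001, 0.0016, 0.012, 0, 0, 0, 0], [0.001, 0.0016, 0.014, 0, 0, 0, 0], [0.001, 0.0016, 0.015, 0, 0, 0, 0], [0.001, 0.0016, 0.016, 0, 0, 0, 0], [0.001, 0.0016, 0.016, 0, 0, 0, 0]],
  ],
)

```text
clock: 32.8
tool_pos: [0.542, -0.0766, 0.0365]
orientation: [[-0.928, 0.372, -0.001], [0.372, 0.928, 0.0], [0.001, -0.0, -1.0]]
contact_force: [-4.4, 0.8, 4.6]
grip_width: 0.673
finger_force: 66.4
```

```bash
python3 -c "
from h import *
go([.5423,-.0765,.036])"
```

```text
clock 32.80 tool delta [-0.0002  0.0002  0.0005] tcp [ 0.542  -0.0766  0.0365]
```

In the tool's units: -0.12 m / 0.5 = -0.24, -0.08 m / 0.5 = -0.16.

Request:
advance(
  steps=[
    [[0, 0, -0.0006, 0, 0, 0, 0], [0, 0, -0.0006, 0, 0, 0, 0.7], [0, 0, -0.0006, 0, 0, 0, 0.74], [0, 0, -0.0006, 0, 0, 0, 0.8], [0, 0, -0.0006, 0, 0, 0, 0.88], [0, 0, -0.0006, 0, 0, 0, 0.88], [0, 0, -0.01, 0, 0, 0, 0.88], [0, 0, -0.04, 0, 0, 0, 0.9], [0, 0, -0.1, 0, 0, 0, 0.95], [0, 0, -0.16, 0, 0, 0, 0.95], [0, 0, -0.24, 0, 0, 0, 0.95], [0, 0, -0.24, 0, 0, 0, 0.95]],
  ],
)

```text
clock: 34.0
tool_pos: [0.5463, -0.0781, 0.1637]
orientation: [[-0.928, 0.372, 0.013], [0.372, 0.928, -0.005], [-0.013, 0.0, -1.0]]
contact_force: [0.9, -0.5, 0.6]
grip_width: 0.947
finger_force: 0.0
```

```bash
python3 -c "
from h import *
c=cap('wrist'); save(c,'w12',None,1.5)
for k in brass(c,100): p=med(c,k); print(k.mean((0,1)),np.percentile(p[:,2],[5,25,50,75,95]).round(4))
c=cap('top'); save(c,'t2',(130,100,420,310),2.5)
print(status.observe()['contact_force'])"
```

```text
[376.29824561 157.30701754] [0.0185 0.0293 0.0308 0.0327 0.0344]
[257.59915612 176.05063291] [0.0308 0.0383 0.0388 0.0393 0.0408]
[239.20886076  48.44936709] [0.0187 0.0322 0.0329 0.0337 0.0362]
[368.33486239  29.70642202] [0.0227 0.034  0.0347 0.0354 0.0378]
[-0.07490368  0.40051735 -0.06938253]
```

View pics/w12.png

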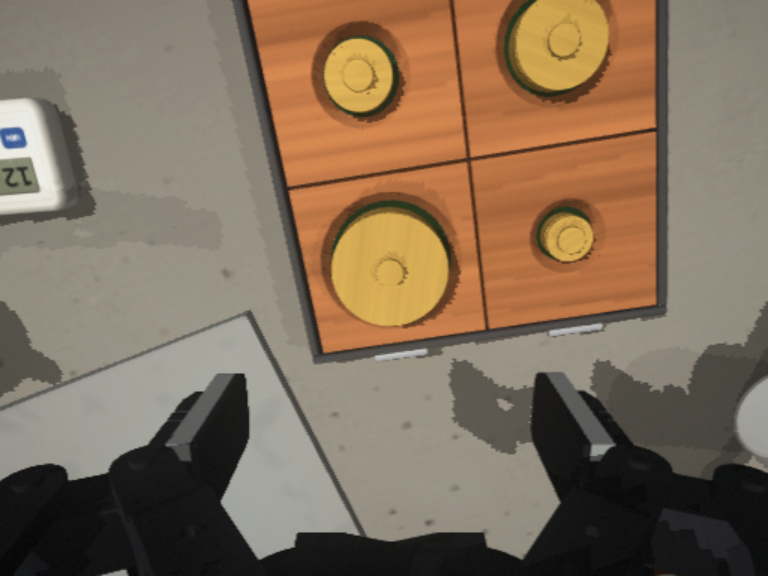

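View pics/t2.png

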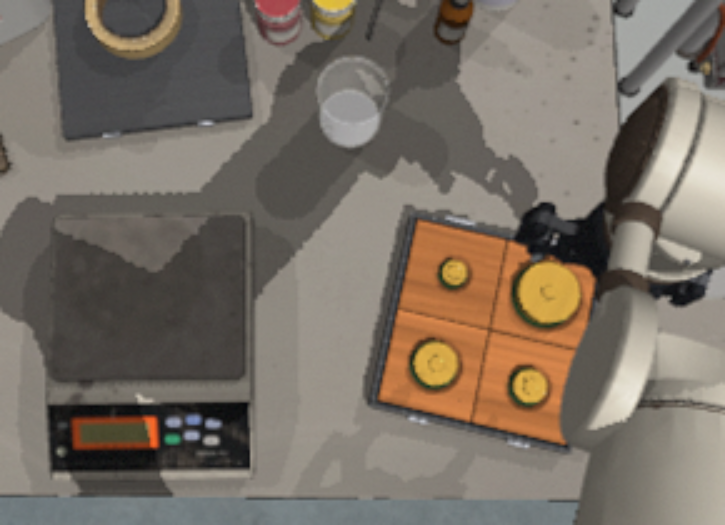

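All four weights sit level in their wells, with rims at z = 0.031, 0.033, 0.035 and 0.039. The pan is empty, the beaker at (352,100) has not moved, and the arm is clear.

Request:
advance(
  steps=[
    [[0, 0, 0, 0, 0, 0, 0.95], [0, 0, 0, 0, 0, 0, 0.95], [0, 0, 0, 0, 0, 0, 0.95], [0, 0, 0, 0, 0, 0, 0.95]],
  ],
)

```text
clock: 34.5
tool_pos: [0.5417, -0.0765, 0.155]
orientation: [[-0.928, 0.373, -0.001], [0.373, 0.928, 0.001], [0.002, -0.0, -1.0]]
contact_force: [-0.1, 0.3, -0.1]
grip_width: 0.948
finger_force: 0.0
```

```bash
python3 -c "
from h import *
print(ticket.job_done())"
```

```text
the job is handed in; nothing more can be done
None
```

All four weights are set down flat in their own wells, smallest first, with the beaker untouched; the job was handed in at 34.5 s, and no verdict came back.

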